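Switch the grinding-ball sorter to the empty tray

TASK

The left tray of the ball sorter is full: with a fingertip press down the raised right-hand tab to rock the seesaw gate fully over to the right, and only then push the shutter's paddle fully across to the right so that all four waiting balls run down into the empty tray. Do not touch or lift the balls themselves, leave the jar, beaker and bottle where they stand, and finish with the gate still over, the shutter open and the hand clear.

Things in the scene. Friction and masses are not known exactly. Their poses are not given: they have to be found in the camera images.
- sorter: Fixed steel ball-sorting stand, 250 mm deep, 480 wide, 195 high. Origin on the bench below the gate pivot; x away from the robot, up the feed lane, y left, z up (it may be turned a little). The lane (y = 0, open above) slopes down from x = 194 mm to 30 mm, floor 126 mm high there, and drops balls into the middle of the seesaw gate; on each side a chute leads from the gate to a tray.
- gate (a joint): Tilt (rad) of the seesaw gate, an aluminium trough 170 mm long (along y), 52 wide, walls to 34 high (raised end tops out at 169 mm), pivoted at its middle about the stand's x axis, 110 mm up. +0.32: stop with right (-y) end down, feeding the empty tray; -0.32: stop with left end down, feeding the full tray. The stiff pivot stays where it is left; about 2 N down on the raised tab tips it.
- tab_right (a point): Centre of the upper face of the gate's right-hand press tab, a flat plate 36 x 38 mm, 4 thick, sticking out from the trough towards the robot, 63 mm right (-y) of the pivot and 45 mm before it. About 162 mm above the bench at the start, 126 mm with the gate fully over to the right. Nothing is above it.
- tab_left (a point): Centre of the upper face of the same tab on the left (+y) end of the gate; low at the start, rises as the right one goes down.
- shutter (a joint): Travel (m) of the shutter plate that holds the balls back in the feed lane: 0 shut, 0.036 fully open at its stop. It slides straight towards the stand's -y (right) and stays where it is left; about 2 N moves it.
- paddle (a point): Point on the outer (+y, left) face of the shutter's upright paddle, mid-width, 3 mm above mid-height, about 177 mm above the bench. The paddle is a steel plate 40 mm wide (along x), 42 tall, 6 thick, left of the feed lane. Pushing this face towards the stand's -y opens the shutter. The room left of it is free.
- empty_tray (a point): Centre of the inner floor of the empty steel tray at the foot of the right (-y) chute: inside 80 mm (x) by 84 mm (y), walls 30 to 75 mm high; axes as the stand's.
- full_tray (a point): Centre of the inner floor of the tray of the same size at the foot of the left (+y) chute, already heaped with balls.
- ball0: Steel grinding ball, 20 mm across, 33 g, number 0 (0 is lowest) of the four waiting in a row behind the shutter in the feed lane; origin at its centre.
- ball1: Steel grinding ball, 20 mm across, 33 g, number 1 (0 is lowest) of the four waiting in a row behind the shutter in the feed lane; origin at its centre.
- ball2: Steel grinding ball, 20 mm across, 33 g, number 2 (0 is lowest) of the four waiting in a row behind the shutter in the feed lane; origin at its centre.
- ball3: Steel grinding ball, 20 mm across, 33 g, number 3 (0 is lowest) of the four waiting in a row behind the shutter in the feed lane; origin at its centre.
- jar: White plastic sample jar with lid, 68 mm across, 105 mm tall, standing loose behind the stand; origin at the centre of its underside.
- beaker: Open glass beaker, 66 mm across, 85 mm tall, standing loose behind the stand; origin at the centre of its underside.
- flask: Amber glass reagent bottle, 56 mm across, 130 mm tall, standing loose on the bench to the front left; origin at the centre of its underside.

How it is judged:
By the outcome, as a careful person would: the job done as asked, in the order asked, and still so for the second after the job is handed in, with the robot touching nothing.
It also fails if it takes over 40 s, if anything falls off the work surface, if the arm or the gripper's body presses on something with over 40 N, if the wrist force passes 120 N, or if a joint passes its speed limit or range.

ROBOT

A 6-joint arm with a two-finger parallel gripper is mounted at the origin on the work surface. World frame = base frame: x ahead of the robot, y to its left, z up, the work surface at z = 0. Lengths are in m, angles in degrees, forces in N, time in s.
With the tool pointing down it reaches from about 0.4 to 0.825 m from the base axis. Payload 7 kg.
Tool frame: the origin (TCP) lies midway between the tips of the shut fingers; the grasp point (between the pads) lies r.grasp_offset behind it (r.grasp_offset is the distance from the TCP to the grasp point, in m); z points along the fingers, y is the direction in which the jaws open and shut (so a half turn about z gives the same grasp; the last joint's range is limited). The gripper opens to 88 mm and grips with 3 to 60 N. Pads are 19 mm wide; open, the fingers measure 130 mm over their backs; the gripper's body (78 mm by 193 mm) begins 47 mm behind the grasp point.
Start: joints at [-58.894, 20.546, 0.682, 0, -70.136, -16.507], TCP at [0.17, -0.653, 0.227] pointing down, gripper open.
Joint ranges: [-176.03, 176.03], [-82.01, 121.73], [-58.28, 71.71], [-173.87, 95.51], [-174.79, -0.11], [-173.66, 173.66]. Speed limits (degrees/s): [136.94, 136.94, 172.46, 180, 180, 180].

INTERFACE

Orientations are given as [roll, pitch, yaw] about the fixed x, y, z axes, in that order (R = Rz(yaw) Ry(pitch) Rx(roll)).
In Python, from plant import status, imaging, r gives the robot as it stands.
- The arm moves only by the tool apply_moves, never from a script. Its argument "moves" is a list of rows, each a list of 6 numbers: the shift along the tool's x, y, z in units of 200 mm (1.0 is 200 mm), then the turn, a rotation vector about the tool's x, y, z in units of 90 degrees (1.0 is 90 degrees). In form: [[tx, ty, tz, rx, ry, rz], ...]. A call has 1 to 12 rows; each row is the pose to reach, as a shift and turn from the pose measured when the call began, along the tool's axes at that moment; what a row does not reach only later rows make up. A row lasts 1/8 s, in which the tool goes at most 62.5 mm and 10.7 degrees, less where a joint would pass 70% of its speed; a pose out of reach is approached as far as the arm can. A call with a number of a shift or a turn outside -1 to 1 is refused whole. A call with a gripper value outside its range is refused whole. "hand" is the closure, from -1 (fully open) to 1 (shut), set as the call begins (left out, the last holds). The fingers move at their own pace and stop on an object; "grip_force" is the grip in N (left out, the last holds). Time passes only in rows, so rows that repeat a pose let the fingers close. It gives the time, the measured TCP pose, the force and the opening at its end, in the units of the state.
- status.get_state(): the state, without advancing time (a new reading comes with each control period).
- imaging.capture(name): name is "scene" or "top" or "wrist"; returns (picture, depth): 420x560x3 uint8, blue, green, red; 420x560 float32, m along the optical axis (not along the pixel's ray), 0 where there is no reading.
- imaging.camera_info(name): a dict with "fx", "fy", "cx", "cy" (pixels), "T" (4x4, takes a point from camera to world coordinates). Camera axes: x right, y up, looking along -z (the intrinsics and any distortion apply to the point x, -y, -z); pixel columns grow to the right and rows downward; lengths in m; the calibration is good to about 2 mm. A picture is of the moment at which its call begins: read the wrist's pose just before it. camera_info takes no time and is no camera call; for the wrist camera it gives the pose at the moment of the call.
- r.close_job(): hands the job in, once; it reports no verdict.
The state is a dict: "time_s": time; "joints": joint angles; "qd": joint speeds; "joint_torque": joint torques, N m; "tcp_pos": TCP position; "eef_rot": TCP orientation; "contact_force": force on the tool from outside, world axes, zero at the start; "moment": the same for the moment, N m; "gripper_width": finger opening in m.
Only numpy, scipy, OpenCV 4.12 (cv2) and the standard library are available. Lean on these libraries where they do the work, as an engineer would, in place of code of your own. Each camera call takes 0.05 s, during which the arm holds its last target.

## Working session

There is one attempt and no reset: what is moved stays moved. The work goes in short steps, Python scripts to look and compute and a tool call to move; the robot and the scene stay as the last step left them, time stands still between calls to the robot, and variables do not carry over. Pictures are saved under pics/ and viewed, and the job is handed in when it is done.

Besides the shell and the picture viewer there is one more tool, called after "Emit:" by a JSON object that holds its "method" and its "body". apply_moves: Moves the arm, as the interface text tells. Its arguments: {"type":"object","properties":{"moves":{"type":"array","items":{"type":"array","items":{"type":"number"}}},"hand":{"type":"number"},"grip_force":{"type":"number"}},"required":["moves"]}

```bash
ls; mkdir -p pics
python3 - <<'E'
from plant import status, imaging, r
import cv2,numpy as np
print(status.get_state(), r.grasp_offset)
for n in ["scene","top","wrist"]:
    p,d=imaging.capture(n); cv2.imwrite(f"pics/{n}0.png",p); np.save(f"pics/{n}0.npy",d)
    i=imaging.camera_info(n); print(n,i)
    np.savez(f"pics/{n}0_info.npz",**{k:v for k,v in i.items() if k in("fx","fy","cx","cy","T")})
E
```

```text
pics
{'time_s': 0.0, 'joints': array([-5.88959726e+01,  2.05925647e+01,  6.35868350e-01, -2.12941783e-02,
       -7.01366026e+01, -1.65063552e+01]), 'qd': array([ 0.05931472,  0.01194023,  0.099611  , -0.13801581, -0.02795123,
        0.03981391]), 'joint_torque': array([-1.87415446e-05, -5.82722068e+01,  2.93061233e+01,  6.99689895e+00,
        6.94057730e-03, -1.61921876e-04]), 'tcp_pos': array([ 0.16997746, -0.65275264,  0.22562216]), 'eef_rot': array([ 1.79904858e+02, -7.31800187e-03, -1.65409573e+02]), 'contact_force': array([ 0.16821972, -0.50502512,  0.26447783]), 'moment': array([ 0.05439419,  0.01280826, -0.0002469 ]), 'gripper_width': 0.0874350736365547} 0.0188
scene {'fx': 411.4480247141072, 'fy': 411.4480247141072, 'cx': 279.170527938774, 'cy': 211.81637863961436, 'T': array([[ 0.47647182, -0.64175342,  0.60093856,  1.02219439],
       [ 0.8790103 ,  0.33391443, -0.34035577, -0.22311175],
       [ 0.01776242,  0.69040111,  0.72320868,  0.69694624],
       [ 0.        ,  0.        ,  0.        ,  1.        ]])}
top {'fx': 453.1188954616468, 'fy': 453.1188954616468, 'cx': 273.92024842511063, 'cy': 208.87602888555764, 'T': array([[-0.02150874,  0.98574773, -0.16684959,  0.38981246],
       [-0.99967728, -0.01894875,  0.01692007,  0.05723443],
       [ 0.01351733,  0.16715968,  0.98583717,  1.01831313],
       [ 0.        ,  0.        ,  0.        ,  1.        ]])}
wrist {'fx': 310.7812617169649, 'fy': 310.7812617169649, 'cx': 281.2263606046152, 'cy': 204.79159872969475, 'T': array([[-2.51869523e-01, -9.38519541e-01, -2.36099161e-01,
         1.06713339e-01],
       [ 9.67761128e-01, -2.44163952e-01, -6.18252652e-02,
        -6.69515053e-01],
       [ 3.77315399e-04, -2.44059490e-01,  9.69760188e-01,
         3.83447378e-01],
       [ 0.00000000e+00,  0.00000000e+00,  0.00000000e+00,
         1.00000000e+00]])}
```

View pics/scene0.png

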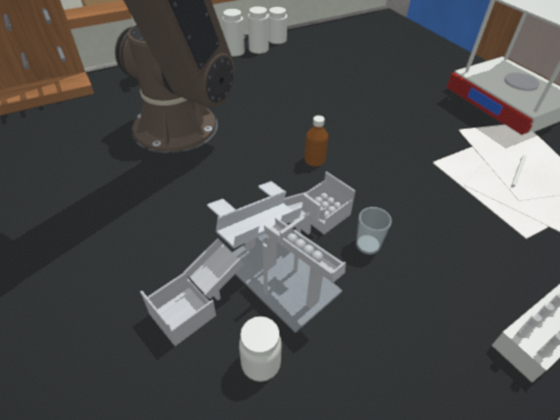

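View pics/top0.png

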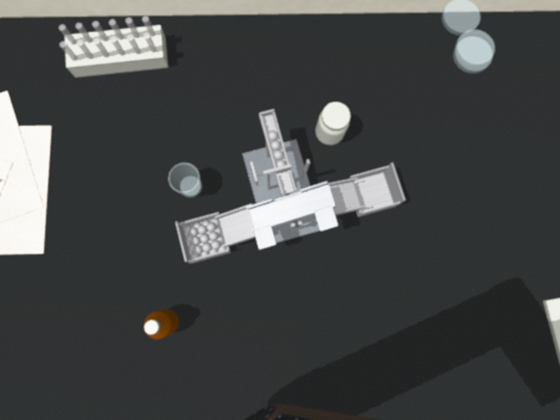

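View pics/wrist0.png

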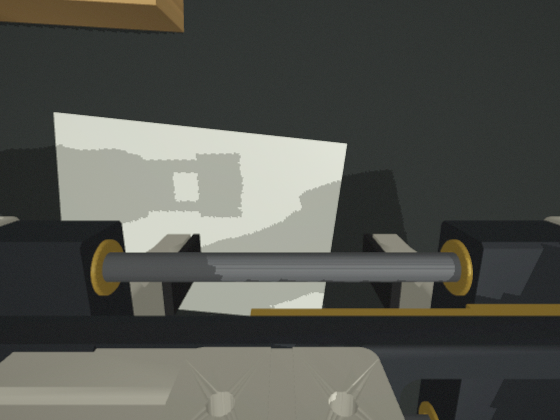

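Run:
```python
import cv2
t=cv2.imread("pics/top0.png"); cv2.imwrite("pics/topz.png",cv2.resize(t[100:300,130:400],None,fx=2.9,fy=2.9,interpolation=cv2.INTER_CUBIC))
t=cv2.imread("pics/scene0.png"); cv2.imwrite("pics/scenez.png",cv2.resize(t[100:340,130:430],None,fx=2.5,fy=2.5,interpolation=cv2.INTER_CUBIC))
```

```text
(no output)
```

View pics/topz.png

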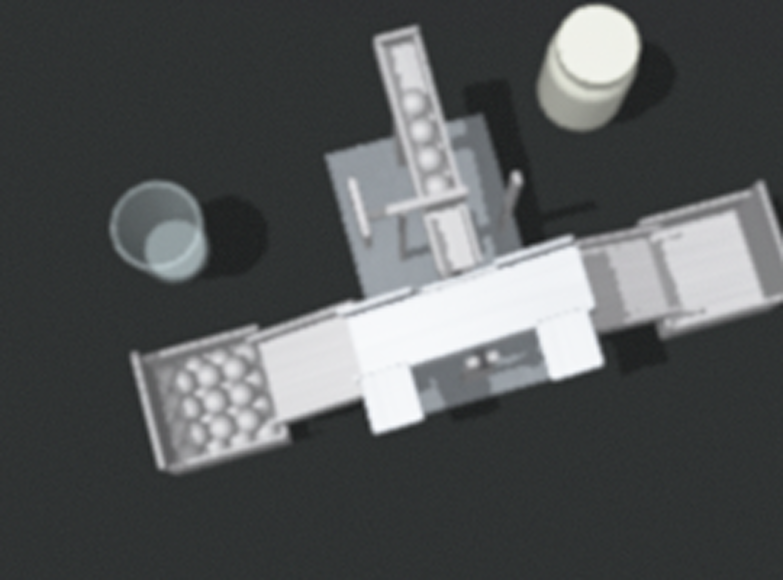

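View pics/scenez.png

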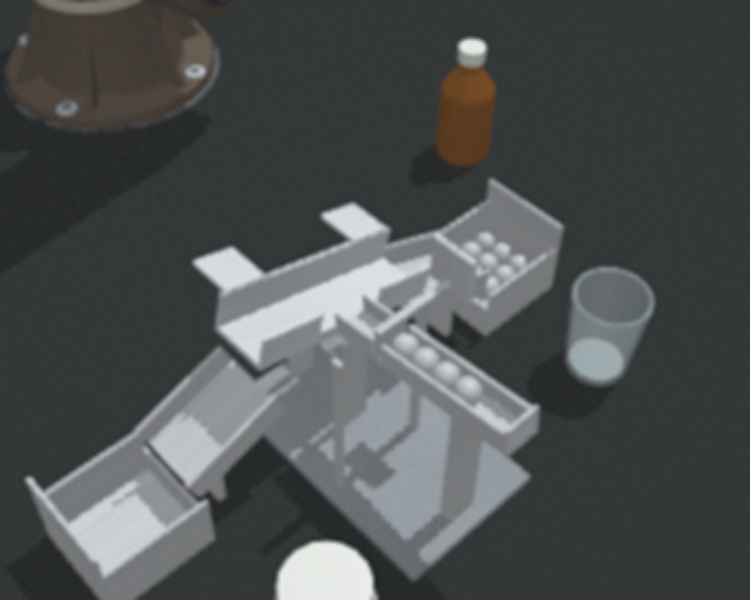

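The top view shows the right tab at about (326,219), the left tab at (265,237), and the paddle as a thin plate from (251,162) to (257,183). The gate is left end down. I'll measure these with depth and check against the scene view.

```bash
cat > h.py <<'E'
import numpy as np
def load(n,s="0"):
    i=np.load(f"pics/{n}{s}_info.npz"); return {k:i[k] for k in i.files}, np.load(f"pics/{n}{s}.npy")
def cloud(i,d):
    v,u=np.mgrid[0:d.shape[0],0:d.shape[1]]
    P=np.stack([(u-i["cx"])/i["fx"]*d,-(v-i["cy"])/i["fy"]*d,-d],-1)
    W=P@i["T"][:3,:3].T+i["T"][:3,3]; W[d<=0]=np.nan; return W
def proj(i,P):
    c=(np.asarray(P)-i["T"][:3,3])@i["T"][:3,:3]
    return np.stack([i["cx"]+i["fx"]*c[...,0]/-c[...,2], i["cy"]-i["fy"]*c[...,1]/-c[...,2]],-1)
E
python3 - <<'E'
from h import *
np.set_printoptions(precision=4,suppress=True)
i,d=load("top"); W=cloud(i,d)
def z(x,y): return int(round(130+x/2.9)),int(round(100+y/2.9))
for nm,q in dict(tabR=(570,345),tabL=(392,398),pad=(358,208),pad1=(352,190),pad2=(364,228),lanefar=(398,34),b3=(414,103),b0=(437,187),etray=(710,265),jar=(598,45),plate=(345,165)).items():
    u,v=z(*q); print(nm,(u,v),W[v,u])
# paddle region points z>0.165
for n in("top","scene"):
    i,d=load(n); W=cloud(i,d)
    cand=(W[...,2]>0.155)&(W[...,2]<0.22)&(W[...,0]>.3)
    print(n,cand.sum(), proj(i,np.array([0.5,0,0.17])))
    import cv2
    v,u=np.where(cand)
    nl,lab,st,ce=cv2.connectedComponentsWithStats(cand.astype(np.uint8))
    for k in range(1,nl):
        if st[k,4]>5: 
            q=W[lab==k]; print(st[k],q.mean(0),q.min(0),q.max(0))
E
```

```text
tabR (327, 219) [ 0.5133 -0.0587  0.1608]
tabL (265, 237) [0.4843 0.0607 0.1309]
pad (253, 172) [0.6003 0.0807 0.1929]
pad1 (251, 166) [0.6122 0.0843 0.192 ]
pad2 (256, 179) [0.5861 0.0753 0.1954]
lanefar (267, 112) [0.7308 0.0521 0.1609]
b3 (273, 136) [0.6815 0.0412 0.1587]
b0 (281, 164) [0.6254 0.0265 0.1538]
etray (375, 191) [ 0.5988 -0.193   0.0032]
jar (336, 116) [ 0.7422 -0.0947  0.1038]
plate (249, 157) [0.6846 0.0949 0.0031]
top 848 [296.892 225.876]
[259 109  21  28 117] [0.7166 0.0506 0.1602] [0.682 0.029 0.155] [0.7353 0.0682 0.1713]
[268 130   9   9  49] [0.6856 0.0434 0.158 ] [0.6779 0.0351 0.1553] [0.6952 0.0509 0.1619]
[272 141   8   7  33] [0.6664 0.038  0.1565] [0.6596 0.0295 0.1551] [0.6723 0.0435 0.159 ]
[275 152   5   4   7] [0.6474 0.0342 0.1558] [0.6435 0.03   0.1552] [0.6496 0.0379 0.1568]
[306 159   3   5  10] [ 0.6301 -0.0247  0.158 ] [ 0.6262 -0.0267  0.155 ] [ 0.6338 -0.0226  0.1599]
[250 161  41  24 223] [0.6076 0.0576 0.1725] [0.5838 0.0093 0.1555] [0.6231 0.0871 0.1961]
[314 204  24  27 387] [ 0.5168 -0.0565  0.1599] [ 0.4931 -0.077   0.155 ] [ 0.5421 -0
[... 370 characters left out ...]
.4944 -0.078   0.155 ] [ 0.5428 -0.0371  0.1659]
[235 233   5   4   9] [ 0.5874 -0.0592  0.1566] [ 0.5853 -0.0632  0.155 ] [ 0.5891 -0.0547  0.1588]
[300 239   3   3   6] [0.6489 0.0323 0.1559] [0.6455 0.0306 0.1552] [0.6508 0.0343 0.157 ]
[263 243   5   4  13] [ 0.6304 -0.0267  0.1578] [ 0.6264 -0.0287  0.1561] [ 0.634  -0.0242  0.1597]
[304 244   9   7  42] [0.6683 0.0352 0.1567] [0.6606 0.0278 0.155 ] [0.6741 0.0427 0.1586]
[310 248  36  30 235] [0.7175 0.0484 0.1599] [0.6782 0.0268 0.155 ] [0.737  0.0687 0.1684]
[312 250  11   9  69] [0.6878 0.0404 0.158 ] [0.678 0.032 0.155] [0.6955 0.0496 0.1617]
[304 253   5   4   8] [0.6799 0.0248 0.1563] [0.6745 0.0229 0.1553] [0.6847 0.0269 0.158 ]
```

```bash
cat >> h.py <<'E'
from math import *
def S(o,yaw,p):
    c,s=cos(radians(yaw)),sin(radians(yaw)); p=np.atleast_2d(p)
    return np.stack([o[0]+c*p[:,0]-s*p[:,1],o[1]+s*p[:,0]+c*p[:,1],p[:,2]],-1)
def gate(p,a): # +a: right end down, rotation about x
    p=np.atleast_2d(p); c,s=cos(a),sin(a)
    return np.stack([p[:,0],c*p[:,1]-s*p[:,2],s*p[:,1]+c*p[:,2]+.11],-1)
def tab(sg,a,h=.034):
    return gate([[-.045+dx,sg*.063+dy,h] for dx,dy in((-.019,-.018),(.019,-.018),(.019,.018),(-.019,.018))],a)
pad=np.array([[-.02,-.006,.195],[.02,-.006,.195],[.02,0,.195],[-.02,0,.195]])
lane=np.array([[.03,0,.126],[.194,0,.15]])
E
python3 - <<'E'
from h import *; import cv2
o=(.5445,.0035); yaw=14.4
P0=(.0625,.0705) # paddle x,y in stand
for n,(r0,c0,w,h_,f) in dict(top=(100,160,220,160,3.6),scene=(150,180,200,160,3.7)).items():
    i,d=load(n); im=cv2.imread(f"pics/{n}0.png")[r0:r0+h_,c0:c0+w]; im=cv2.resize(im,None,fx=f,fy=f,interpolation=cv2.INTER_CUBIC)
    def dr(p,col,cl=True):
        q=(proj(i,S(o,yaw,p))-[c0,r0]+.5)*f; cv2.polylines(im,[np.int32(q)],cl,col,1)
    dr(tab(-1,-.32),(0,0,255)); dr(tab(1,-.32),(0,255,0)); dr(pad+[P0[0],P0[1],0],(255,0,255)); dr(lane,(0,255,255),False)
    dr(gate([[-.026,-.085,.034],[.026,-.085,.034],[.026,.085,.034],[-.026,.085,.034]],-.32),(255,255,0))
    cv2.imwrite(f"pics/ov_{n}.png",im)
E
```

```text
(no output)
```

View pics/ov_top.png

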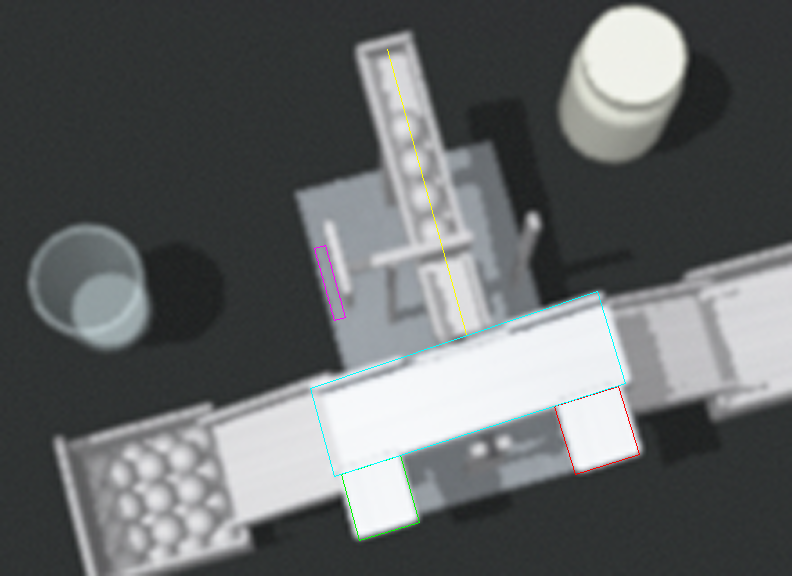

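View pics/ov_scene.png

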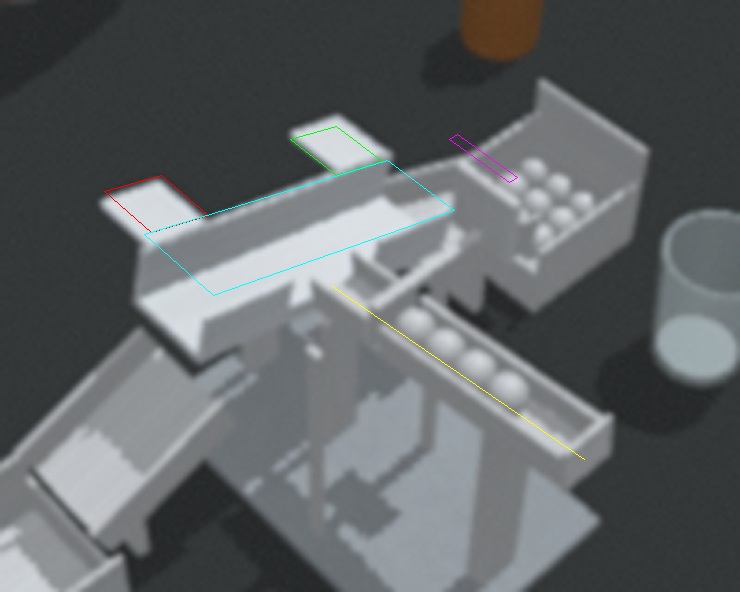

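The gate overlay fits the top view to about 1 px. The paddle's top edge is at about (254,171), so stand x ≈ 73 mm and outer face y ≈ 64 mm. The tool axes already line up with the stand (tool x = −stand x, tool y = stand y). I'll shut the fingers and travel at the current height.

Emit:
{"method": "apply_moves", "body": {"moves": [[-0.2, 0.2, 0, 0, 0, 0], [-0.4, 0.4, 0, 0, 0, 0], [-0.6, 0.6, 0, 0, 0, 0], [-0.8, 0.8, 0, 0, 0, 0], [-0.8, 0.8, 0, 0, 0, 0]], "hand": 1, "grip_force": 10}}

```text
time_s: 0.78
tcp_pos: [0.2861, -0.4551, 0.2265]
eef_rot: [179.9, 0.0, -165.2]
contact_force: [0.1, -0.4, 0.5]
gripper_width: 0.0432
```

Emit:
{"method": "apply_moves", "body": {"moves": [[-0.2, 0.2, 0, 0, 0, 0], [-0.4, 0.4, 0, 0, 0, 0], [-0.6, 0.6, 0, 0, 0, 0], [-0.8, 0.8, 0, 0, 0, 0], [-0.8, 0.8, 0, 0, 0, 0]]}}

```text
time_s: 1.4
tcp_pos: [0.4014, -0.2573, 0.2269]
eef_rot: [180.0, 0.1, -164.9]
contact_force: [0.1, -1.1, -1.3]
gripper_width: 0.0003
```

Emit:
{"method": "apply_moves", "body": {"moves": [[-0.2, 0.19, 0, 0, 0, 0.007], [-0.4, 0.38, 0, 0, 0, 0.007], [-0.6, 0.57, 0, 0, 0, 0.007], [-0.78, 0.735, 0, 0, 0, 0.007], [-0.78, 0.735, 0, 0, 0, 0.007], [-0.78, 0.735, 0, 0, 0, 0.007]]}}

```text
time_s: 2.15
tcp_pos: [0.5135, -0.0756, 0.2268]
eef_rot: [180.0, 0.0, -165.6]
contact_force: [0.1, -1.2, 0.7]
gripper_width: 0.0002
```

```bash
cat > snap.py <<'E'
import sys
from plant import status, imaging, r
import cv2,numpy as np
s=sys.argv[1]
for n in sys.argv[2:]:
    p,d=imaging.capture(n); cv2.imwrite(f"pics/{n}{s}.png",p); np.save(f"pics/{n}{s}.npy",d)
    i=imaging.camera_info(n); np.savez(f"pics/{n}{s}_info.npz",**{k:v for k,v in i.items() if k in("fx","fy","cx","cy","T")})
    if n=="scene": p=cv2.resize(p[130:330,130:400],None,fx=2.9,fy=2.9,interpolation=cv2.INTER_CUBIC)
    if n=="top": p=cv2.resize(p[100:300,130:400],None,fx=2.9,fy=2.9,interpolation=cv2.INTER_CUBIC)
    cv2.imwrite(f"pics/{n}{s}_z.png",p)
S=status.get_state(); print(S["time_s"],S["tcp_pos"],S["eef_rot"],S["contact_force"])
E
python3 snap.py 1 scene wrist
```

```text
2.25 [ 0.51324776 -0.0759949   0.22713209] [ 1.79951615e+02  5.06984608e-02 -1.65633193e+02] [-0.27798328 -0.55177549  0.88162623]
```

View pics/scene1_z.png

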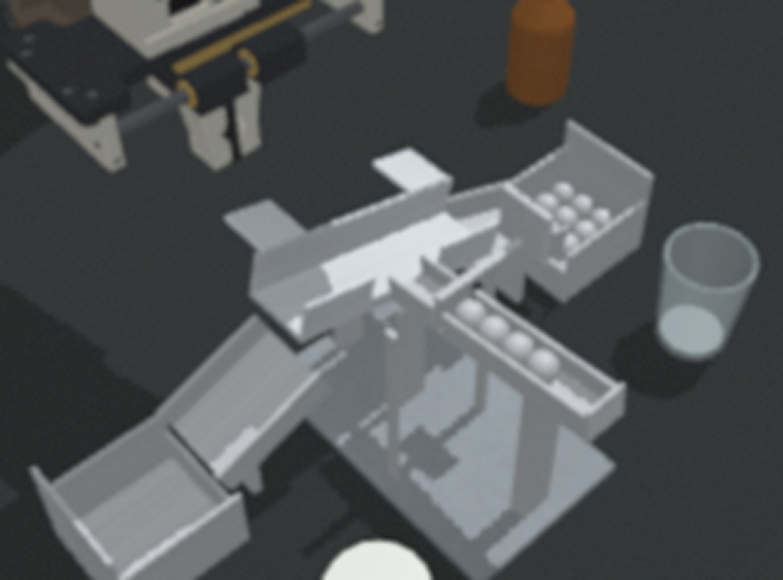

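View pics/wrist1_z.png

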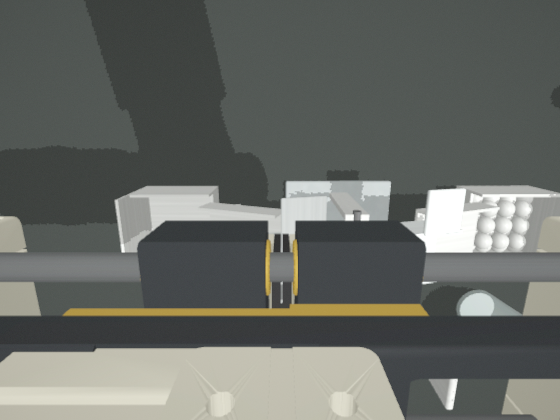

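Run:
```python
from h import *
i,d=load("scene","1")
for p in([.5132,-.076,.227],[.5132,-.076,.162]): print((proj(i,np.array(p))-[130,130])*2.9)
o=(.5445,.0035)
print((proj(i,S(o,14.4,tab(-1,-.32)))-[130,130])*2.9)
q=np.array([.5132,-.076])-o; c,s=cos(radians(14.4)),sin(radians(14.4)); print(c*q[0]+s*q[1],-s*q[0]+c*q[1])
```

```text
[224.14701528 149.26228098]
[235.48377721 226.91622807]
[[225.18617817 206.32764024]
 [262.15292789 239.06070661]
 [307.09848804 225.23012809]
 [270.20747194 193.87786905]]
-0.050087498972932104 -0.06921836784146622
```

Emit:
{"method": "apply_moves", "body": {"moves": [[0, 0.035, 0.12, 0, 0, 0], [0, 0.035, 0.24, 0, 0, 0], [0, 0.035, 0.27, 0, 0, 0], [0, 0.035, 0.29, 0, 0, 0], [0, 0.035, 0.31, 0, 0, 0], [0, 0.035, 0.33, 0, 0, 0]]}}

```text
time_s: 3.0
tcp_pos: [0.5121, -0.0695, 0.1618]
eef_rot: [180.0, 0.1, -165.6]
contact_force: [-0.2, -4.5, 4.1]
gripper_width: 0.0007
```

```bash
python3 snap.py 2 scene
```

```text
3.05 [ 0.51216161 -0.06961622  0.16149433] [-1.79982519e+02  1.12267160e-01 -1.65609658e+02] [ 1.00363452 -3.12904609  3.23372566]
```

View pics/scene2_z.png

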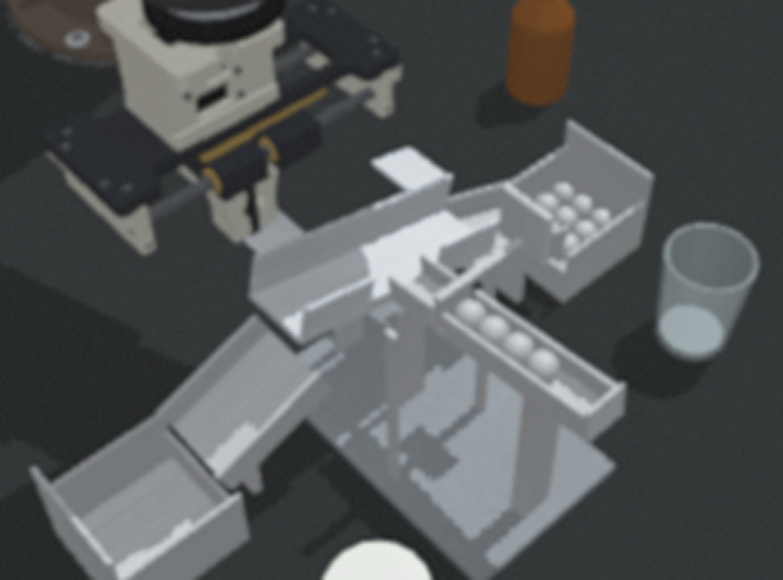

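Run:
```python
import cv2
for s in "12":
    p=cv2.imread(f"pics/scene{s}.png")[180:240,190:270]; cv2.imwrite(f"pics/zz{s}.png",cv2.resize(p,None,fx=9,fy=9,interpolation=cv2.INTER_CUBIC))
from h import *
i,d=load("scene","2")
for y in(-.09,-.08,-.07,-.062,-.05,-.04):
  for x in (-.06,-.04): print(x,y,(proj(i,S((.5445,.0035),14.4,[[x,y,.1618]]))-[190,180])*9)
W=cloud(i,d)
```

```text
-0.06 -0.09 [[ 76.48857168 278.28600965]]
-0.04 -0.09 [[135.7556047  332.96401972]]
-0.06 -0.08 [[117.7122028  254.25605706]]
-0.04 -0.08 [[177.15138947 308.25033813]]
-0.06 -0.07 [[158.40740453 230.53413492]]
-0.04 -0.07 [[218.00938093 283.85772433]]
-0.06 -0.062 [[190.58988984 211.77441931]]
-0.04 -0.062 [[250.31556913 264.5706193 ]]
-0.06 -0.05 [[238.2526478  183.99099066]]
-0.04 -0.05 [[298.15336673 236.01099411]]
-0.06 -0.04 [[277.42212249 161.15844065]]
-0.04 -0.04 [[337.4593933  212.54491826]]
```

View pics/zz2.png

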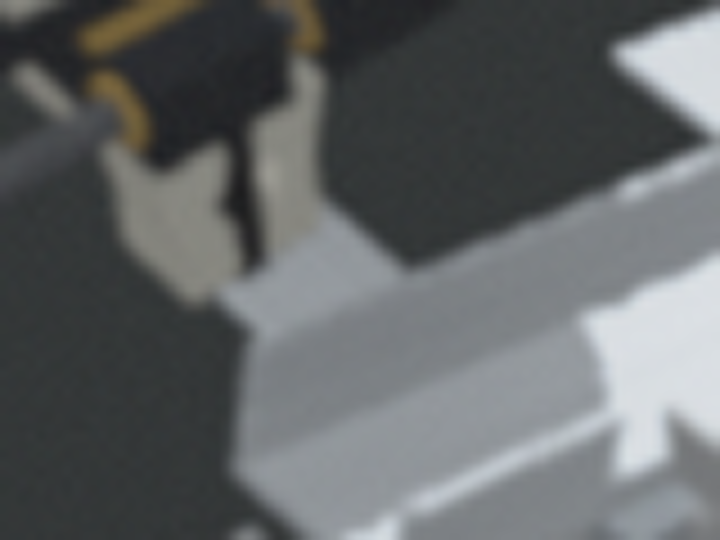

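The right finger has come down just outside the tab's outer edge, and only the left one is over the tab. I'll back up, shift 10 mm left, and press along the tab's arc.

Emit:
{"method": "apply_moves", "body": {"moves": [[0, 0, -0.05, 0, 0, 0], [0, 0, -0.09, 0, 0, 0], [0, 0.05, -0.09, 0, 0, 0], [0, 0.05, -0.09, 0, 0, 0], [0, 0.05, -0.03, 0, 0, 0], [0, 0.05, -0.01, 0, 0, 0], [0, 0.05, 0.005, 0, 0, 0]]}}

```text
time_s: 3.92
tcp_pos: [0.5094, -0.0602, 0.1599]
eef_rot: [-180.0, 0.0, -165.6]
contact_force: [-0.5, -1.4, 1.6]
gripper_width: 0.0007
```

```bash
python3 snap.py 3 scene
python3 - <<'E'
import cv2
p=cv2.imread(f"pics/scene3.png")[180:240,190:270]; cv2.imwrite(f"pics/zz3.png",cv2.resize(p,None,fx=9,fy=9,interpolation=cv2.INTER_CUBIC))
E
```

```text
3.975 [ 0.50947634 -0.06023553  0.15979687] [-1.79966566e+02  4.83659497e-02 -1.65615803e+02] [-0.57398089  0.45080125  0.38051536]
```

View pics/zz3.png

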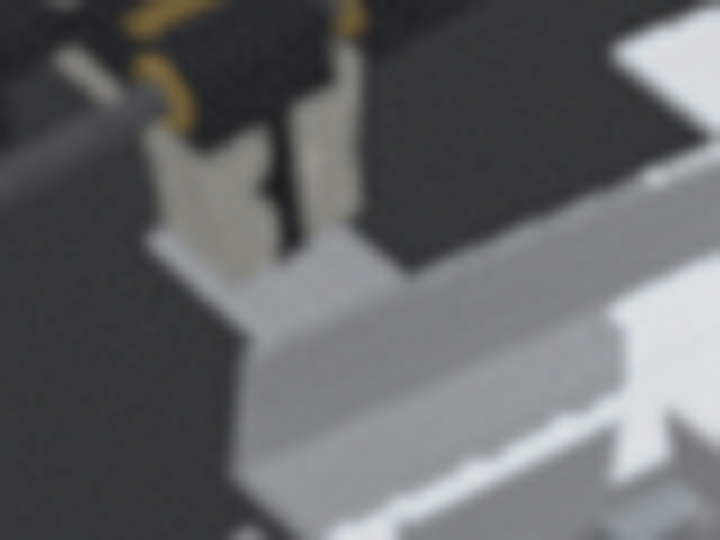

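Both fingertips are now on the tab, near its centre and clear of the trough wall. I'll press down.

Emit:
{"method": "apply_moves", "body": {"moves": [[0, -0.005, 0.015, 0, 0, 0], [0, -0.01, 0.03, 0, 0, 0], [0, -0.02, 0.045, 0, 0, 0], [0, -0.025, 0.06, 0, 0, 0], [0, -0.03, 0.075, 0, 0, 0], [0, -0.035, 0.09, 0, 0, 0], [0, -0.04, 0.105, 0, 0, 0], [0, -0.05, 0.12, 0, 0, 0]]}}

```text
time_s: 4.97
tcp_pos: [0.5121, -0.07, 0.1357]
eef_rot: [-180.0, 0.1, -165.6]
contact_force: [1.2, -1.4, 3.7]
gripper_width: 0.0003
```

```bash
python3 snap.py 4 scene
```

```text
5.025 [ 0.51200971 -0.07006913  0.13521872] [-1.79977992e+02  4.45771805e-02 -1.65623910e+02] [ 1.84768001 -3.17633083  3.35120712]
```

View pics/scene4_z.png

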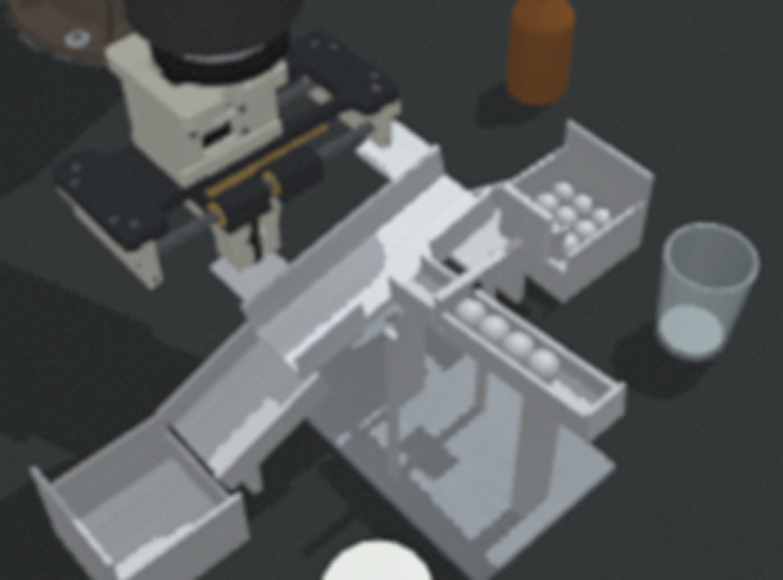

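Emit:
{"method": "apply_moves", "body": {"moves": [[0, -0.005, 0.012, 0, 0, 0], [0, -0.01, 0.024, 0, 0, 0], [0, -0.015, 0.036, 0, 0, 0], [0, -0.015, 0.036, 0, 0, 0]]}}

```text
time_s: 5.52
tcp_pos: [0.5129, -0.0725, 0.1291]
eef_rot: [180.0, 0.1, -165.6]
contact_force: [-3.7, 1.2, 15.9]
gripper_width: 0.0005
```

Emit:
{"method": "apply_moves", "body": {"moves": [[0, 0, 0.008, 0, 0, 0], [0, 0, 0.016, 0, 0, 0], [0, 0, 0.016, 0, 0, 0]]}}

```text
time_s: 5.9
tcp_pos: [0.5131, -0.0726, 0.1287]
eef_rot: [-180.0, 0.2, -165.5]
contact_force: [-9.1, 0.2, 30.9]
gripper_width: 0.0004
```

The force rose to 31 N with no further motion, so the gate is on its stop. I'll retract and check.

Emit:
{"method": "apply_moves", "body": {"moves": [[0, 0, -0.05, 0, 0, 0], [0, 0, -0.2, 0, 0, 0], [0, 0, -0.4, 0, 0, 0], [0, 0, -0.55, 0, 0, 0], [0, 0, -0.55, 0, 0, 0]]}}

```text
time_s: 6.52
tcp_pos: [0.5135, -0.0719, 0.2405]
eef_rot: [-180.0, 0.4, -165.5]
contact_force: [0.3, 0.9, -2.5]
gripper_width: 0.0003
```

```bash
python3 snap.py 5 scene
```

```text
6.575 [ 0.51264075 -0.07196439  0.23884318] [ 179.97823604    0.21978545 -165.53577005] [-0.34442864  0.72842441 -0.05239423]
```

View pics/scene5_z.png

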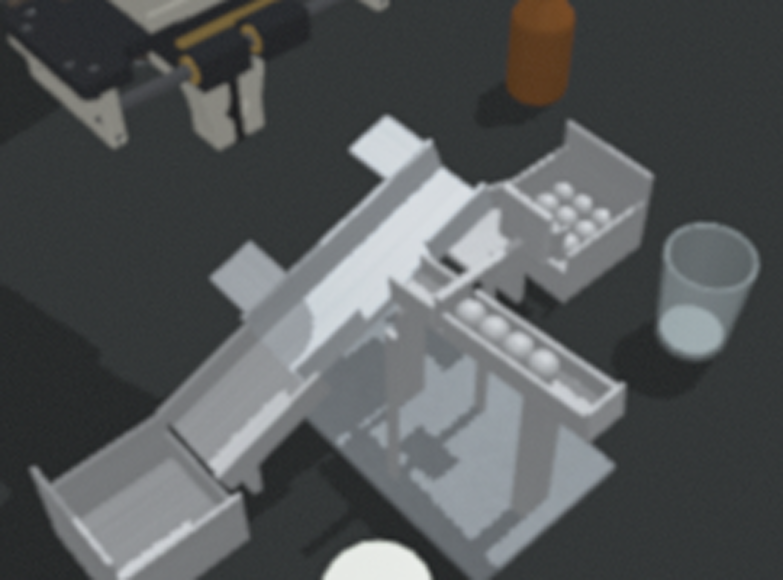

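Run:
```python
from h import *
for s in "05":
    i,d=load("scene",s); W=cloud(i,d)
    o=np.array((.5445,.0035)); c,s_=cos(radians(14.4)),sin(radians(14.4))
    X=(W[...,0]-o[0])*c+(W[...,1]-o[1])*s_; Y=-(W[...,0]-o[0])*s_+(W[...,1]-o[1])*c; Z=W[...,2]
    m=(X>-.062)&(X<-.03)&(abs(Y)<.09)&(Z>.1)&(Z<.17)
    p=np.polyfit(Y[m],Z[m],1); print(m.sum(),p,atan(p[0]))
    m=(X>.05)&(X<.1)&(Y>.03)&(Y<.09)&(Z>.185)&(Z<.21); print("paddle top",X[m].mean(),X[m].min(),X[m].max(),Y[m].mean(),Y[m].min(),Y[m].max(),Z[m].max())
```

```text
384 [-0.24142395  0.14786809] -0.2368909393386877
paddle top 0.07668243676937127 0.055027667553479404 0.09544116728603426 0.05689708623303708 0.05440428038023693 0.06186839230072769 0.1968303712242826
498 [0.33167916 0.14781546] 0.3202610592222705
paddle top 0.07669616701347841 0.05597877402970226 0.09636257083892655 0.05690038388796374 0.053938882693208214 0.061398499219129335 0.19633633865618738
```

The gate measures +0.320 rad and the balls haven't moved. Next is left of the paddle, which sits at stand x ≈ 0.075 with its outer face at y ≈ 0.062.

Emit:
{"method": "apply_moves", "body": {"moves": [[-0.16, 0.21, 0, 0, 0, 0], [-0.31, 0.42, 0, 0, 0, 0], [-0.47, 0.63, 0, 0, 0, 0], [-0.62, 0.85, 0, 0, 0, 0], [-0.62, 0.85, 0, 0, 0, 0], [-0.62, 0.85, 0.15, 0, 0, 0], [-0.62, 0.85, 0.3, 0, 0, 0], [-0.62, 0.85, 0.37, 0, 0, 0], [-0.62, 0.85, 0.37, 0, 0, 0]]}}

```text
time_s: 7.7
tcp_pos: [0.5897, 0.1231, 0.1642]
eef_rot: [-180.0, 0.1, -165.6]
contact_force: [-0.3, -0.4, 0.1]
gripper_width: 0.0001
```

```bash
python3 snap.py 6 scene top
```

```text
7.8 [0.59096712 0.12362844 0.16614924] [ 179.98373173    0.26386886 -165.53906919] [0.57311968 0.09060297 0.79222815]
```

View pics/scene6_z.png

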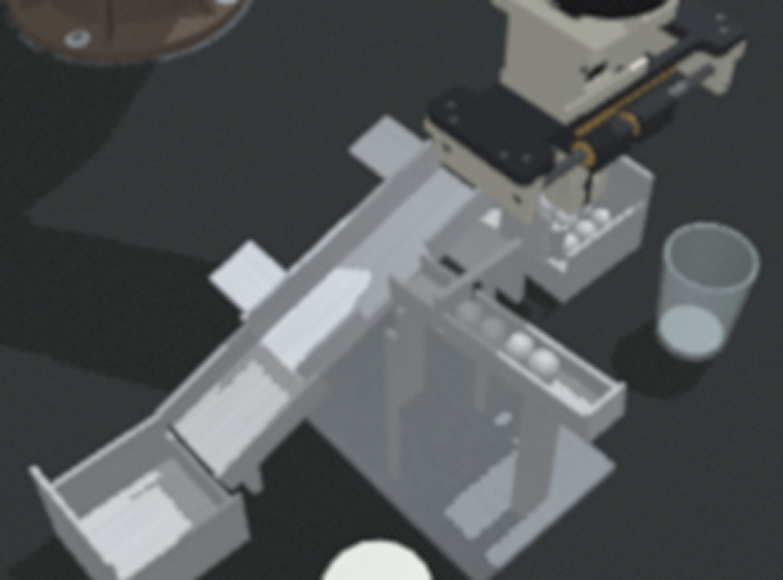

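View pics/top6_z.png

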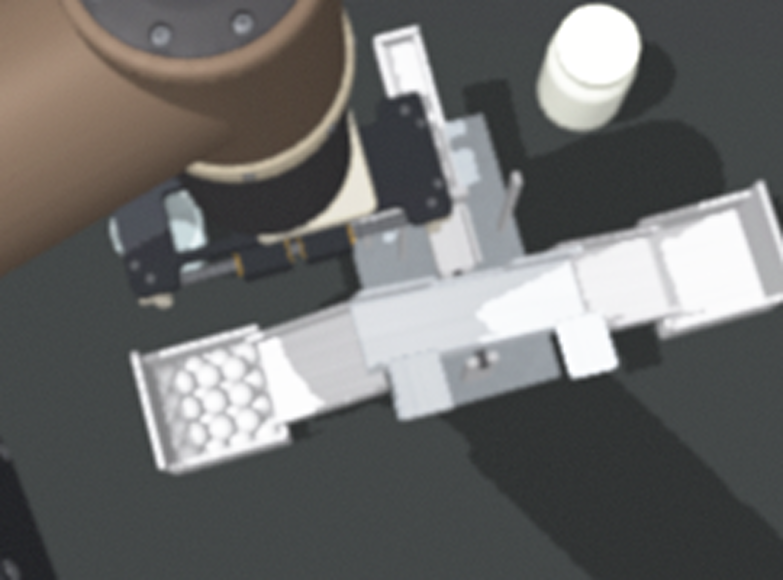

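Run:
```python
from h import *
i,d=load("scene","6"); W=cloud(i,d)
o=np.array((.5445,.0035)); c,s_=cos(radians(14.4)),sin(radians(14.4))
for (u,v) in[(525,215),(500,200),(460,160),(575,210),(590,195)]:
    uu,vv=round(130+u/2.9),round(130+v/2.9); w=W[vv,uu]; print((u,v),w, (w[0]-o[0])*c+(w[1]-o[1])*s_,-(w[0]-o[0])*s_+(w[1]-o[1])*c)
X=(W[...,0]-o[0])*c+(W[...,1]-o[1])*s_; Y=-(W[...,0]-o[0])*s_+(W[...,1]-o[1])*c; Z=W[...,2]
m=(abs(X-.074)<.045)&(Y>-.02)&(Y<.06)&(Z>.2); print(Z[m].min())
m=(abs(X-.074)<.03)&(Y>.07)&(Y<.15)&(Z>.14)
for z0 in np.arange(.16,.25,.01):
    k=m&(abs(Z-z0)<.005)
    if k.sum(): print(z0,k.sum(),Y[k].min(),Y[k].max(),X[k].min(),X[k].max())
```

```text
(525, 215) [0.64699271 0.04689312 0.2355092 ] 0.11006413895769442 0.016540944349861926
(500, 200) [0.62732193 0.04226329 0.23151643] 0.089859962952947 0.01694849829689268
(460, 160) [0.59892186 0.03372704 0.24256447] 0.06022925834986787 0.015743231799957715
(575, 210) [0.60474966 0.11448231 0.17141123] 0.08595698348416242 0.0925121123388309
(590, 195) [0.59811841 0.12974682 0.17146905] 0.08333019950155948 0.1089461903987545
0.23031981347608532
0.17 53 0.0876321478726818 0.12114607658675483 0.06401123258791275 0.0866623419496798
0.18000000000000002 79 0.0867859187632717 0.12033446538884088 0.06275365863819526 0.08699833276663924
0.19000000000000003 61 0.08593539937241469 0.12014048229631061 0.07046926194361462 0.08687775076727329
0.20000000000000004 32 0.08445023796621043 0.10362463201512023 0.07641794123272946 0.08693218803909832
0.21000000000000005 10 0.0819045103923936 0.0921472897597539 0.0757486423716409 0.08655848443359936
0.23000000000000007 12 0.07001068911346825 0.07266928839465679 0.08108467546856132 0.10306819860426025
0.24000000000000007 19 0.07001357460833918 0.07162272008692792 0.08232241554675725 0.10179437302951556
```

Body clearance is good: its lowest point is 0.230 and the paddle top is 0.196. The finger face is 25 mm from the paddle, so I'll push right.

Emit:
{"method": "apply_moves", "body": {"moves": [[0, -0.06, 0, 0, 0, 0], [0, -0.1, 0, 0, 0, 0], [0, -0.12, 0, 0, 0, 0], [0, -0.14, 0, 0, 0, 0], [0, -0.16, 0, 0, 0, 0], [0, -0.18, 0, 0, 0, 0], [0, -0.2, 0, 0, 0, 0], [0, -0.22, 0, 0, 0, 0], [0, -0.24, 0, 0, 0, 0], [0, -0.26, 0, 0, 0, 0], [0, -0.275, 0, 0, 0, 0], [0, -0.285, 0, 0, 0, 0]]}}

```text
time_s: 9.3
tcp_pos: [0.6054, 0.0683, 0.1662]
eef_rot: [180.0, 0.3, -165.5]
contact_force: [-0.2, 1.3, 2.6]
gripper_width: 0.0006
```

```bash
python3 snap.py 7 scene
python3 - <<'E'
from h import *
o=np.array((.5445,.0035)); c,s=cos(radians(14.4)),sin(radians(14.4))
from plant import status
q=status.get_state()["tcp_pos"][:2]-o; print(c*q[0]+s*q[1],-s*q[0]+c*q[1])
E
```

```text
9.35 [0.60534414 0.06812856 0.16612293] [ 179.98568865    0.27217222 -165.55170162] [-0.20971517  0.48624002  1.5984614 ]
0.07500507842823234 0.04746681438682272
```

View pics/scene7_z.png

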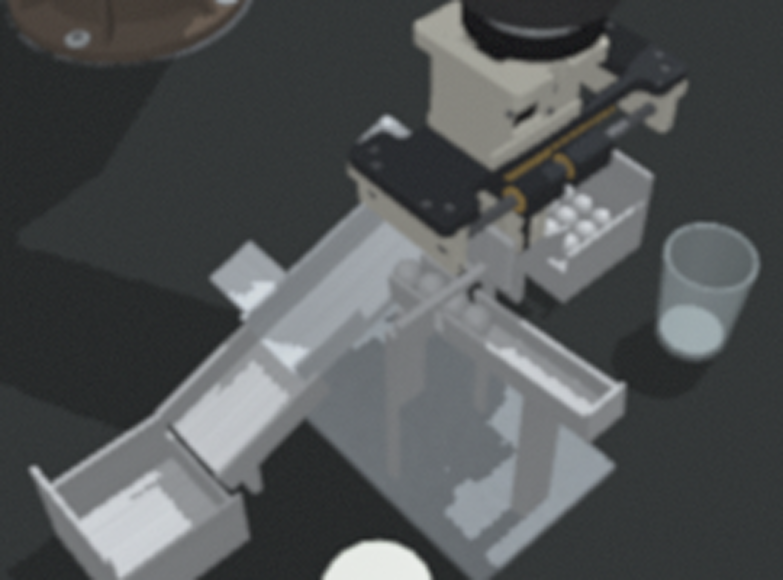

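The balls are running. I'll continue to the stop.

Emit:
{"method": "apply_moves", "body": {"moves": [[0, -0.015, 0, 0, 0, 0], [0, -0.03, 0, 0, 0, 0], [0, -0.03, 0, 0, 0, 0]]}}

```text
time_s: 9.72
tcp_pos: [0.6061, 0.0661, 0.1663]
eef_rot: [179.7, 0.3, -165.5]
contact_force: [-9.2, 20.4, 7.6]
gripper_width: 0.0003
```

Emit:
{"method": "apply_moves", "body": {"moves": [[0, -0.01, 0, 0, 0, 0], [0, -0.02, 0, 0, 0, 0], [0, -0.02, 0, 0, 0, 0]]}}

```text
time_s: 10.1
tcp_pos: [0.6061, 0.0662, 0.1663]
eef_rot: [179.4, 0.4, -165.5]
contact_force: [-9.3, 20.5, 7.0]
gripper_width: 0.0003
```

The shutter is at its stop: about 22 N and no further motion. I'll retract left, up, and back towards the robot's right.

Emit:
{"method": "apply_moves", "body": {"moves": [[0, 0.1, 0, 0, 0, 0], [0, 0.25, 0, 0, 0, 0], [0, 0.3, -0.1, 0, 0, 0], [0, 0.3, -0.3, 0, 0, 0], [0, 0.3, -0.55, 0, 0, 0], [0.2, 0.3, -0.6, 0, 0, 0], [0.4, 0.3, -0.6, 0, 0, 0], [0.6, 0.3, -0.6, 0, 0, 0], [0.8, 0.3, -0.6, 0, 0, 0], [0.8, 0.3, -0.6, 0, 0, 0]]}}

```text
time_s: 11.35
tcp_pos: [0.4336, 0.0816, 0.2863]
eef_rot: [179.4, 0.4, -165.4]
contact_force: [0.9, 1.0, 0.1]
gripper_width: 0.0006
```

```bash
python3 snap.py 8 scene top
```

```text
11.45 [0.43561107 0.08249468 0.28619555] [ 179.37611459    0.43667946 -165.45311553] [ 0.02880092  1.42421209 -0.23671623]
```

View pics/scene8_z.png

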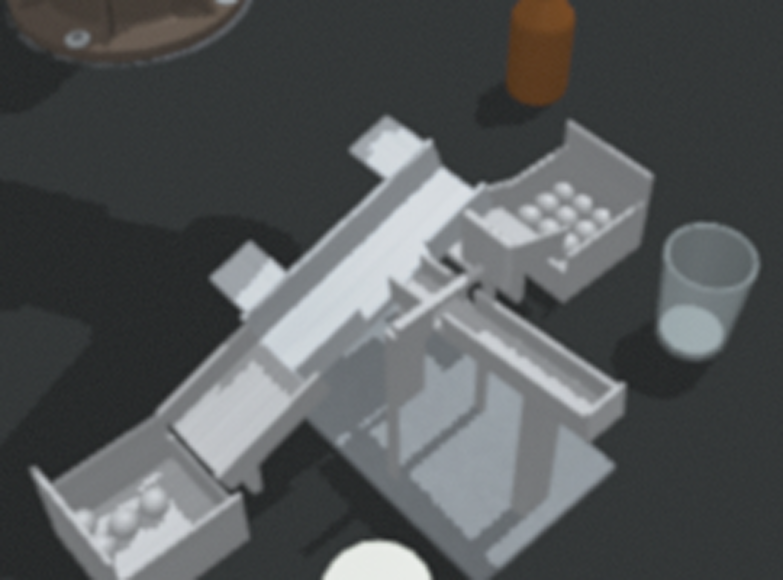

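View pics/top8_z.png

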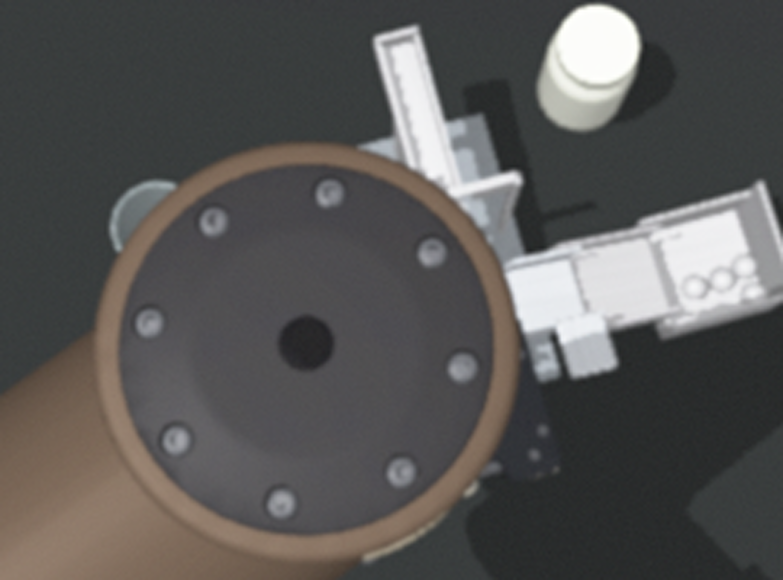

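Run:
```python
from h import *
for n,s in (("scene","0"),("scene","8"),("top","8")):
    i,d=load(n,s); W=cloud(i,d)
    o=np.array((.5445,.0035)); c,s_=cos(radians(14.4)),sin(radians(14.4))
    X=(W[...,0]-o[0])*c+(W[...,1]-o[1])*s_; Y=-(W[...,0]-o[0])*s_+(W[...,1]-o[1])*c; Z=W[...,2]
    m=(X>-.062)&(X<-.03)&(abs(Y)<.09)&(Z>.1)&(Z<.17)
    if m.any(): p=np.polyfit(Y[m],Z[m],1); print(n,s,"gate",atan(p[0]))
    m=(X>.05)&(X<.1)&(Y>.0)&(Y<.09)&(Z>.185)&(Z<.21)
    if m.any(): print("paddle top",m.sum(),X[m].mean(),Y[m].mean(),Z[m].max())
```

```text
scene 0 gate -0.2368909393386877
paddle top 121 0.07668243676937127 0.05689708623303708 0.1968303712242826
scene 8 gate 0.32059442691507933
paddle top 120 0.07749920862916727 0.023808517189927283 0.19602637141665302
top 8 gate 0.30964900977383175
```

Four balls look to be in the tray, but the paddle shift reads 33 mm against the nominal 36. I'll check that more carefully.

Run:
```python
from h import *; import cv2
o=np.array((.5445,.0035))
i,d=load("scene","0")
a=proj(i,S(o,14.4,[[.0767,.0569,.185],[.0767,.0569-.033,.185],[.0767,.0569-.036,.185]])); print(a-a[0])
A=cv2.imread("pics/scene0.png"); B=cv2.imread("pics/scene8.png")
for s,im in(("0",A),("8",B)):
    p=im[175:260,255:340]; cv2.imwrite(f"pics/p{s}.png",cv2.resize(p,None,fx=7,fy=7,interpolation=cv2.INTER_CUBIC))
for s in "08":
    i,d=load("scene",s); W=cloud(i,d); c,s_=cos(radians(14.4)),sin(radians(14.4))
    X=(W[...,0]-o[0])*c+(W[...,1]-o[1])*s_; Y=-(W[...,0]-o[0])*s_+(W[...,1]-o[1])*c; Z=W[...,2]
    m=(X>.06)&(X<.092)&(Y>.0)&(Y<.09)&(Z>.172)&(Z<.192); print(m.sum(),np.median(Y[m]),Y[m].std())
    # right end of bar
    m=(X>.05)&(X<.1)&(Y<.0)&(Z>.15)&(Z<.2); v,u=np.where(m); print(m.sum(),np.percentile(Y[m],[0,2,50]))
    t,dt=load("top",s); W=cloud(t,dt)
    X=(W[...,0]-o[0])*c+(W[...,1]-o[1])*s_; Y=-(W[...,0]-o[0])*s_+(W[...,1]-o[1])*c; Z=W[...,2]
    m=(X>.06)&(X<.1)&(Y<-.0)&(Z>.15)&(Z<.2); print("top",m.sum(),np.sort(Y[m])[:6])
```

```text
[[  0.           0.        ]
 [-13.34460046   9.07662882]
 [-14.58737121   9.92192718]]
110 0.05601862754558222 0.0006895390420078796
111 [-0.05289336 -0.05240239 -0.01077339]
top 57 [-0.05060943 -0.05000926 -0.04985001 -0.04978447 -0.04955436 -0.0486165 ]
104 0.022640614725504805 0.0005976686198327213
180 [-0.05329359 -0.05259754 -0.02976641]
top 108 [-0.05050703 -0.0503113  -0.04971634 -0.04967056 -0.04956169 -0.04853502]
```

View pics/p0.png

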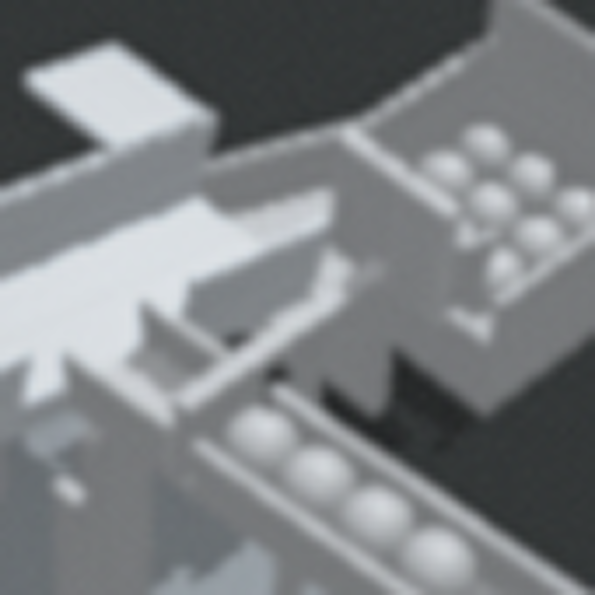

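View pics/p8.png

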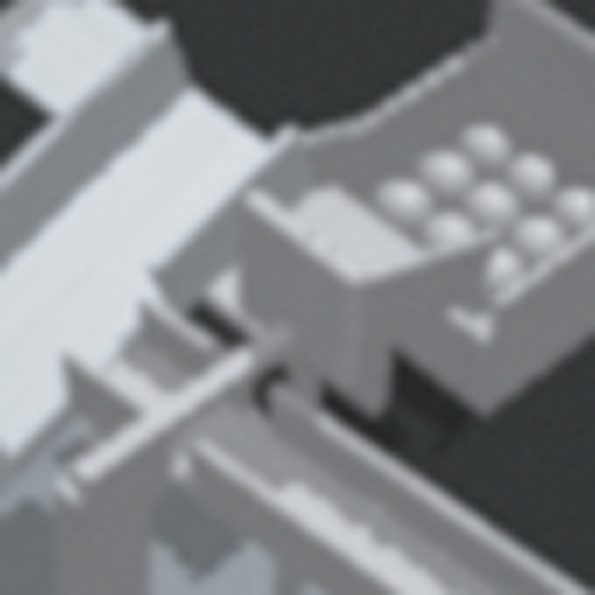

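Run:
```python
from h import *
o=np.array((.5445,.0035)); c,s_=cos(radians(14.4)),sin(radians(14.4))
i,d=load("scene","8"); W=cloud(i,d)
X=(W[...,0]-o[0])*c+(W[...,1]-o[1])*s_; Y=-(W[...,0]-o[0])*s_+(W[...,1]-o[1])*c; Z=W[...,2]
m=(abs(X)<.06)&(abs(Y)<.28)&(Z>.02)&(Z<.19); print("stand Y span (480)",Y[m].min(),Y[m].max())
m=(X>.0)&(X<.25)&(abs(Y)<.03)&(Z>.14)&(Z<.19); print("lane end (194)",X[m].max())
m=(X>.15)&(X<.19)&(abs(Y)<.04)&(Z>.13); print("lane Y",np.percentile(Y[m],[1,99]))
k=(X>-.12)&(X<.12)&(Y<-.13)&(Y>-.26)&(Z>.012)&(Z<.03); 
import cv2
B=cv2.imread("pics/scene8.png")[280:345,130:225]; cv2.imwrite("pics/tray8.png",cv2.resize(B,None,fx=8,fy=8,interpolation=cv2.INTER_CUBIC))
B=cv2.imread("pics/top8.png")[150:220,330:410]; cv2.imwrite("pics/trayt8.png",cv2.resize(B,None,fx=8,fy=8,interpolation=cv2.INTER_CUBIC))
```

```text
stand Y span (480) -0.23890328609319955 0.24365117066297326
lane end (194) 0.19700987109718893
lane Y [-0.01441445  0.01576589]
```

View pics/tray8.png

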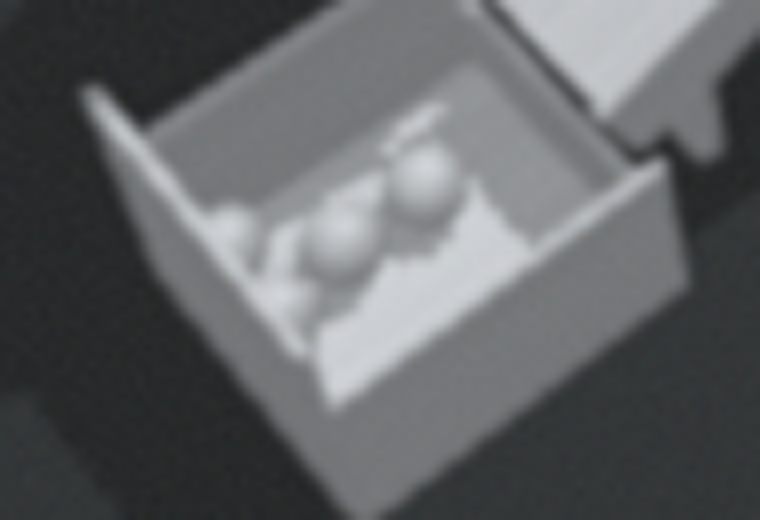

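View pics/trayt8.png

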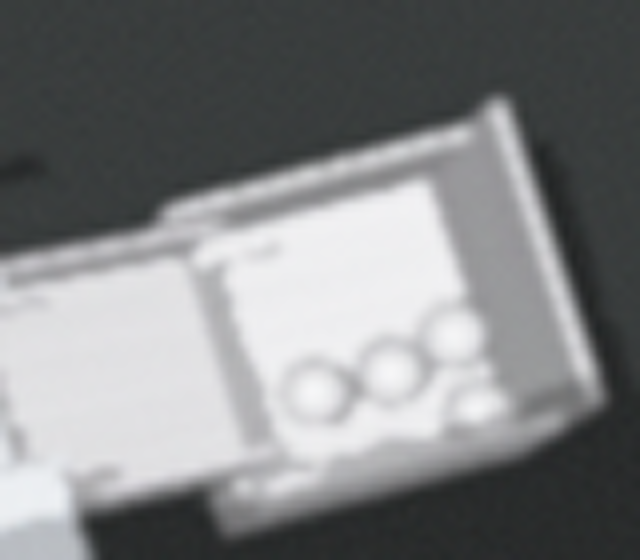

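All four balls are in the right-hand tray, and scale checks agree (480 mm span). The shutter reads about 33.5 of 36 mm, so I'll push again at a slightly different height to be sure it's at the stop.

Emit:
{"method": "apply_moves", "body": {"moves": [[-0.2, 0, 0, 0.007, 0, 0], [-0.4, 0, 0, 0.007, 0, 0], [-0.6, 0, 0, 0.007, 0, 0], [-0.8, 0, 0, 0.007, 0, 0], [-0.8, 0, 0.1, 0.007, 0, 0], [-0.8, 0, 0.3, 0.007, 0, 0], [-0.8, 0, 0.5, 0.007, 0, 0], [-0.8, 0, 0.55, 0.007, 0, 0], [-0.8, 0, 0.55, 0.007, 0, 0]]}}

```text
time_s: 12.58
tcp_pos: [0.5916, 0.1239, 0.1771]
eef_rot: [-179.9, 0.4, -165.5]
contact_force: [-0.3, -0.3, 1.3]
gripper_width: 0.0004
```

Emit:
{"method": "apply_moves", "body": {"moves": [[0, -0.1, 0, 0, 0, 0], [0, -0.2, 0, 0, 0, 0], [0, -0.25, 0, 0, 0, 0], [0, -0.27, 0, 0, 0, 0], [0, -0.28, 0, 0, 0, 0], [0, -0.28, 0, 0, 0, 0]]}}

```text
time_s: 13.32
tcp_pos: [0.6056, 0.0698, 0.1772]
eef_rot: [-179.9, 0.4, -165.4]
contact_force: [0.1, -0.0, -0.1]
gripper_width: 0.0005
```

Emit:
{"method": "apply_moves", "body": {"moves": [[0, -0.02, 0, 0, 0, 0], [0, -0.04, 0, 0, 0, 0], [0, -0.04, 0, 0, 0, 0]]}}

```text
time_s: 13.7
tcp_pos: [0.607, 0.065, 0.1773]
eef_rot: [179.8, 0.4, -165.4]
contact_force: [-6.6, 12.5, 3.8]
gripper_width: 0.0002
```

Emit:
{"method": "apply_moves", "body": {"moves": [[0, -0.015, 0, 0, 0, 0], [0, -0.03, 0, 0, 0, 0], [0, -0.03, 0, 0, 0, 0]]}}

```text
time_s: 14.08
tcp_pos: [0.6071, 0.0648, 0.1774]
eef_rot: [179.4, 0.5, -165.4]
contact_force: [-12.8, 25.6, 7.3]
gripper_width: -0.0
```

Again a firm stop: 28 N and no travel. I'll retract clear.

Emit:
{"method": "apply_moves", "body": {"moves": [[0, 0.1, 0, 0, 0, 0], [0, 0.25, 0, 0, 0, 0], [0, 0.3, -0.1, 0, 0, 0], [0, 0.3, -0.3, 0, 0, 0], [0, 0.3, -0.55, 0, 0, 0], [0, 0.5, -0.6, 0, 0, 0], [0, 0.7, -0.6, 0, 0, 0], [0, 0.9, -0.6, 0, 0, 0], [0, 1, -0.6, 0, 0, 0], [0, 1, -0.6, 0, 0, 0]]}}

```text
time_s: 15.32
tcp_pos: [0.5556, 0.2578, 0.2994]
eef_rot: [179.4, 0.5, -165.2]
contact_force: [0.3, -0.6, 0.5]
gripper_width: 0.0004
```

```bash
python3 snap.py 9 scene top
python3 - <<'E'
from h import *
o=np.array((.5445,.0035)); c,s_=cos(radians(14.4)),sin(radians(14.4))
for s in "089":
    i,d=load("scene",s); W=cloud(i,d)
    X=(W[...,0]-o[0])*c+(W[...,1]-o[1])*s_; Y=-(W[...,0]-o[0])*s_+(W[...,1]-o[1])*c; Z=W[...,2]
    m=(X>.06)&(X<.092)&(Y>.0)&(Y<.09)&(Z>.172)&(Z<.192); print(m.sum(),np.median(Y[m]))
    m=(X>-.062)&(X<-.03)&(abs(Y)<.09)&(Z>.1)&(Z<.17); print("gate",atan(np.polyfit(Y[m],Z[m],1)[0]))
E
```

```text
15.425 [0.55594069 0.25640324 0.29949854] [ 179.39178172    0.46777367 -165.34034866] [0.56836963 0.07162952 0.15808704]
110 0.05601862754558222
gate -0.2368909393386877
104 0.022640614725504805
gate 0.32059442691507933
107 0.02242640743035021
gate 0.3204868414579478
```

View pics/scene9.png

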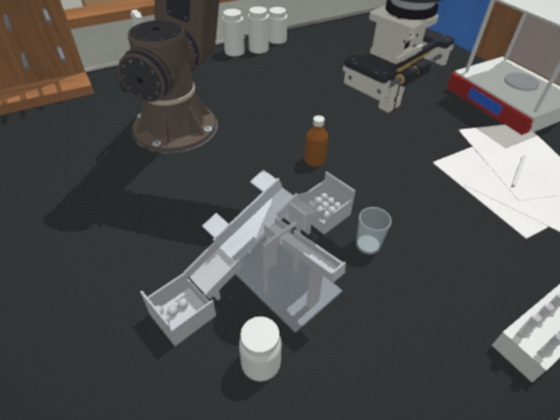

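View pics/top9.png

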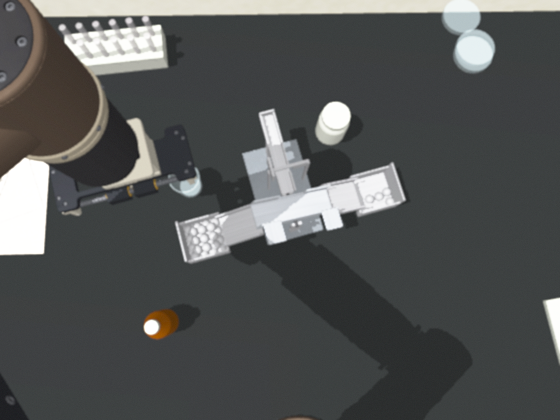

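A second push moved the shutter no further, so it is at its stop. The four balls are in the right tray, the lane is empty, the gate reads +0.320, and the jar, beaker and bottle haven't moved. I'm handing in.

```bash
python3 -c "
from plant import r
print(r.close_job())"
```

```text
the job is handed in; nothing more can be done
None
```

The job is done and handed in at about 15.4 s. I pressed the right tab down until the gate hit its stop. Only then did I push the paddle right to its stop, and all four balls ran down into the empty tray.

**Last checks:**
- **Gate:** it measured +0.320 rad, fully over to the right.
- **Balls:** the feed lane was empty and all four were in the right tray.
- **Loose items:** the jar, beaker and bottle looked unmoved in the pictures.
- **Hand:** it was clear of everything, at about 0.30 m height to the left of the stand, with contact forces near zero.

**What went wrong or disagreed:**
- **First press missed slightly:** one finger came down just outside the tab's edge, at about 6 N and before the gate had turned. I lifted off, moved 10 mm left and pressed properly.
- **Shutter travel:** the camera read about 33.5 mm against the nominal 36 mm. A second push, at 28 N, moved it no further, so I took it as fully open at its stop.

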